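Take a contact light reading on the trial bird lamp

ROBOT

A 7-joint arm with a two-finger parallel gripper is mounted at the origin on the work surface. World frame = base frame: x ahead of the robot, y to its left, z up, the work surface at z = 0. Lengths are in mm, angles in rad, forces in N, time in s.
With the tool pointing down it reaches from about 425 to 1025 mm from the base axis. Payload 9.4 kg.
Tool frame: the origin (TCP) lies at the very end of the fingers, on their centre line; the grasp point (between the pads) lies 19 mm behind it (grasp_offset is the z of the grasp point in the tool frame, in mm); z points along the fingers, y is the line along which they close (so a half turn about z gives the same grasp; the last joint's range is limited). The gripper opens to 85 mm and grips with 20 to 120 N. Pads are 22 mm wide; open, the fingers measure 114 mm over their backs; the gripper's body (76 mm by 85 mm) begins 54 mm behind the grasp point. The pads swing forward as they close: fully open they stand 13 mm farther back than shut.
Start: joints at [1.036, 0.599, -0.003, 1.599, 0.002, 0.943, -0.08], TCP at [320.423, -650.348, 231.275] pointing down, gripper open.
Joint ranges: [-2.57, 2.57], [-0.35, 1.97], [-1.29, 1.29], [0.11, 2.56], [-1.05, 4.19], [0.11, 1.86], [-2.63, 2.63]. Speed limits (rad/s): [2.22, 2.22, 3.01, 3.01, 3.14, 3.14, 3.14].

INTERFACE

Orientations are given as a rotation vector (axis times angle).
In Python, from bench import sense, read_camera, close_job, grasp_offset gives the robot as it stands.
- The arm moves only by the shell command python3 -m creep 'ROWS' [FORCE]. ROWS is JSON, a list that holds one entry, the list of rows, each a list of 7 numbers: the shift along the tool's x, y, z scaled (see below), then the turn, a rotation vector about the tool's x, y, z scaled (see below), then the opening, from -1 (shut) to 1 (fully open). In form: [[[x, y, z, rx, ry, rz, claw], ...]]. A call has 1 to 20 rows; each row shifts and turns the commanded pose from where the row before left it, along the tool's axes as they then stand; what a row does not reach is not made up. The controller multiplies each number of a shift by 0.025 m and each number of a turn by 6 degrees. A row lasts 1/12 s, in which the tool goes at most 41.7 mm and 7.16 degrees, less where a joint would pass 70% of its speed; a pose out of reach is approached as far as the arm can. A call with a number of a shift or a turn outside -1 to 1 is refused whole. A call with a gripper value outside its range is refused whole. The fingers move at their own pace and stop on an object; FORCE is the grip in N (left out, the last holds). Time passes only in rows, so rows that do not move let the fingers close. It gives the time, the measured TCP pose, the force, the opening and the grip force at its end, in the units of the state.
- sense(): the state, without advancing time (a new reading comes with each control period).
- read_camera(name): name is "side" or "top" or "wrist"; returns a dict with "img" (384x512x3 uint8, red, green, blue), "range_z" (384x512 float32, mm along the optical axis (not along the pixel's ray), 0 where there is no reading), "camera_matrix" (3x3 intrinsics, pixels), "k1" (the pictures are not rectified: a ray, as slopes to the right and down, at radius r is drawn at 1 + k1 r^2 times it, then the intrinsics apply), "T" (4x4, takes a point from camera to world coordinates); the wrist camera has in their place "tool_from_camera" (4x4, takes a point from camera to tool coordinates, whose origin is the TCP and whose axes are the flange's). Camera axes: x right, y up, looking along -z (the intrinsics and any distortion apply to the point x, -y, -z); pixel columns grow to the right and rows downward; lengths in mm; the calibration is good to about 2 mm. A picture is of the moment at which its call begins: read the wrist's pose just before it.
- close_job(): hands the job in; it is judged then, once.
The state is a dict: "time_s": time; "joints": joint angles; "joint_vel": joint speeds; "joint_torque": joint torques, N m; "eef_pos": TCP position; "eef_rot": TCP orientation; "wrist_force": force on the tool from outside, world axes, zero at the start; "ft_torque": the same for the moment, N m; "finger_gap": finger opening in mm; "finger_force": force on a finger pad.
Only numpy, scipy, OpenCV 4.12 (cv2) and the standard library are available. Lean on these libraries where they do the work, as an engineer would, in place of code of your own. Each camera call takes 0.05 s, during which the arm holds its last target. There are 200 camera calls.

TASK

Take the yellow light meter out of its stand and measure the bird lamp: set the meter's rubber hood flat and square on the middle of the glowing opal disc, press gently so that the hood gives about half-way, and hold it still there for at least three seconds. Then put the meter back upright in its stand, fully home, and let go; do not shift the lamp, change the slope of its disc or disturb anything else on the bench.

Things in the scene. Friction and masses are not known exactly. Their poses are not given: they have to be found in the camera images.
- lamp: Loose cordless lamp shaped like a wading bird, 1.6 kg; front (-x) to the robot. Origin: underside, below the middle of the disc's tilting axis (155 mm up, along the lamp's y). Wooden base x -90 to +130, y +-75, 28 mm high; legs at y +-98 mm carry the disc. Behind the disc at y 55 to 66 mm an 18 mm neck (x 108 to 141 mm) rises, bending forward to a head at x 84, y 56, z 276 mm (top 294).
- beak_tip (a point): Tip of the bird's beak, which hangs over the upper edge of the disc: x 45, y 46, z 246 mm in the lamp's frame. Keep the gripper clear of it.
- disc_ring (a point): Centre of the front plane of the plywood ring (170 mm across). z = square out of the disc, up and to the robot; x = uphill; y = tilting axis. The cream glowing opal disc (120 mm across) is centred in the ring, parallel to it; shimmed for trial, its flat face is 2 to 14 mm proud of this plane, differently each time and not reported: feel for it. Slope 24 to 40 degrees from level.
- ring_top (a point): Highest point of the plywood ring's edge: 85 mm uphill of the disc's centre, 8 mm behind the ring's front plane. Shifts if the lamp is pushed or the slope changed. The disc's stiff hinge, 22 mm behind the ring's front plane, slips only above about 0.5 N m: a light push near the middle does not turn it.
- meter: Contact light meter, 0.23 kg, standing hood-down in its stand. Origin: centre of the unpressed hood's face; z = along the meter, away from the hood. z 0-15 mm rubber hood, 36 mm across; to 42 dark barrel, 30 mm; to 48 collar, 54 mm; 48-118 yellow handle, 36 mm (x) by 30 mm (y), display on its -x side. Grip the handle by its flats, at about z = 88 mm.
- hood (a joint): How far the hood is pushed in along the meter, 0 to 0.007 m (0 = free). Spring: starts to give at 2.0 N, then 0.8 N per mm (4.4 N at 3 mm, 6.0 N at 5 mm, bottoms at 7.6 N). A good reading has it about half-way in.
- hood_face (a point): Centre of the flat outer face of the rubber hood; z axis points from the face into the meter.
- stand: Fixed charging stand: grey foot 92 mm across, black upright cup 60 mm across and 55 mm high, bore 44 mm across, floor at 10 mm. Origin: centre of the underside. The meter's collar rests on the cup's rim with the meter's origin 13 mm above the stand's origin and the hood hanging free 3 mm above the floor.
- stand_mouth (a point): Centre of the stand's cup at rim height (55 mm above the bench), z up.
- tape_roll: Bystander: brown tape roll lying flat, 92 mm across, 38 mm high; origin centre of underside.
- glue_pot: Bystander: small jar with orange cap, 56 mm across, 62 mm high; origin centre of underside.
- phone: Bystander: black phone lying flat, 72 x 150 x 9 mm; origin centre of underside.
- hone: Bystander: green and brown honing blocks end to end on a white board, 62 x 150 x 18 mm; origin centre of underside.
- offcut: Bystander: pale wood offcut, 50 x 85 x 32 mm; origin centre of underside.
- ribs: Bystander: stack of three curved plywood ribs, about 70 x 190 x 26 mm; origin on the stack's middle, at its underside.
- file: Bystander: steel file with a wooden handle, 275 mm long along its x, 25 mm high; origin on the bench near its middle.
Things that resemble listed ones, but are neither listed nor needed, are in the scene too. Of the things that look like the meter, the smallest one is meant.

How it is judged (in metres and radians):
On the way, in this order (a step that is already met when the one before it is completed fails the run):
1. the meter is lifted clear of its stand (z of meter in the frame of stand_mouth above 0.03 m), for 0.1 s.
2. the hood sits flat (within 6 degrees) on the opal disc, within 12 mm of its middle, pressed in 1.5 to 5.5 mm, and is held still there for 2.5 s (x of hood_face in the frame of disc_ring between -0.012 and 0.012 m and y of hood_face in the frame of disc_ring between -0.012 and 0.012 m and z of hood_face in the frame of disc_ring below 0.017 m and angle between the z axis of hood_face and the z axis of disc_ring, either way round below 0.105 rad and value of joint hood between 0.0015 and 0.0055 m and contact force between meter and lamp above 1 N and linear speed of meter below 0.01 m/s and angular speed of meter below 0.1 rad/s), for 2.5 s.
At the end, for the whole second after the job is handed in: The meter stands upright (within 4.5 degrees) in its stand, its collar down on the rim (height within 3 mm, centred within 7 mm), released and at rest; the lamp stands where it stood and its disc has kept its slope (lamp and top of the ring within 12 mm of their start) (horizontal distance between meter and stand below 0.007 m and z of meter in the frame of stand between 0.01 and 0.016 m and angle between meter's own z axis and vertical below 0.08 rad and linear speed of each of meter, lamp below 0.02 m/s and distance of each of lamp, ring_top from where it was at the start of the episode below 0.012 m); the robot touches nothing.
It fails at once if the meter is pressed on the lamp with more than 15 N (contact force between meter and lamp above 15 N).
It fails at once if the lamp is pushed away or knocked (over 25 mm) (distance of any of lamp, ring_top from where it was at the start of the episode above 0.025 m).
It fails at once if something else on the bench is disturbed (moved over 25 mm) (distance of any of tape_roll, glue_pot, phone, hone, offcut, ribs, file from where it was at the start of the episode above 0.025 m).
It also fails if it takes over 67 s, if anything falls off the work surface, if the arm or the gripper's body presses on something with over 40 N, if the wrist force passes 120 N, or if a joint passes its speed limit or range.

## Working session

There is one attempt and no reset: what is moved stays moved. The work goes in short steps, Python scripts to look and compute and a shell command to move; the robot and the scene stay as the last step left them, time stands still between calls to the robot, and variables do not carry over. Pictures are saved under pics/ and viewed, at most 10 in all, crops included, and the job is handed in when it is done.

```bash
mkdir -p pics; ls; cat > h.py <<'E'
import numpy as np, cv2
from bench import sense, read_camera, close_job, grasp_offset
from scipy.spatial.transform import Rotation as R
def cloud(c,T=None):
    """world point per pixel (HxWx3), nan where no range"""
    K=c["camera_matrix"];z=c["range_z"].astype(float);h,w=z.shape
    u,v=np.meshgrid(np.arange(w),np.arange(h))
    p=np.stack([(u-K[0,2])/K[0,0],(v-K[1,2])/K[1,1]],-1)
    q=p.copy()
    for _ in range(10): q=p/(1+c["k1"]*(q**2).sum(-1,keepdims=True))
    P=np.stack([q[...,0]*z,-q[...,1]*z,-z],-1)
    P[z<=0]=np.nan
    T=c["T"] if T is None else T
    return P@T[:3,:3].T+T[:3,3]
def tool():
    s=sense();T=np.eye(4);T[:3,:3]=R.from_rotvec(s["eef_rot"]).as_matrix();T[:3,3]=s["eef_pos"];return T
def snap(n):
    T=tool();c=read_camera(n)
    if n=="wrist": c["T"]=T@c["tool_from_camera"]
    return c,cloud(c)
E
python3 - <<'E'
from h import *
s=sense();print(s,grasp_offset)
ims=[]
for n in ["top","side"]:
    c,P=snap(n);np.savez(f"{n}0.npz",img=c["img"],P=P);ims.append(c["img"]);print(n,c["T"].round(2).tolist(),c["k1"])
    cv2.imwrite(f"pics/{n}0.png",cv2.resize(c["img"][...,::-1],(800,600)))
E
```

```text
pics
{'time_s': 0.0, 'joints': array([ 1.03628318,  0.600131  , -0.00253098,  1.60013221,  0.00180152,
        0.94287926, -0.07981719]), 'joint_vel': array([ 0.0016015 ,  0.0001692 , -0.00094227,  0.00069796,  0.0013576 ,
       -0.00080226,  0.00198607]), 'joint_torque': array([ 8.20782043e-04, -7.76439500e+01,  1.56493664e+00, -2.58000112e+01,
        1.23605088e-02,  8.97817954e-03,  1.84541005e-05]), 'eef_pos': array([ 320.21281182, -649.93252593,  230.41204407]), 'eef_rot': array([-3.05820497e+00, -7.12583768e-01,  7.78513608e-04]), 'wrist_force': array([ 0.01392686,  0.25958239, -0.07388151]), 'ft_torque': array([-0.0134888 , -0.02770358,  0.06222371]), 'finger_force': 0.0, 'finger_gap': 85.37466843566129} -18.700000000000003
top [[-0.01, 1.0, -0.09, 421.88], [-1.0, -0.01, -0.0, 43.99], [-0.01, 0.09, 1.0, 1454.89], [0.0, 0.0, 0.0, 1.0]] 0.017052634731407834
side [[-1.0, 0.04, -0.03, 528.98], [-0.04, -0.57, 0.82, 1058.23], [0.02, 0.82, 0.57, 851.27], [0.0, 0.0, 0.0, 1.0]] -0.07521329720482212
```

View pics/top0.png

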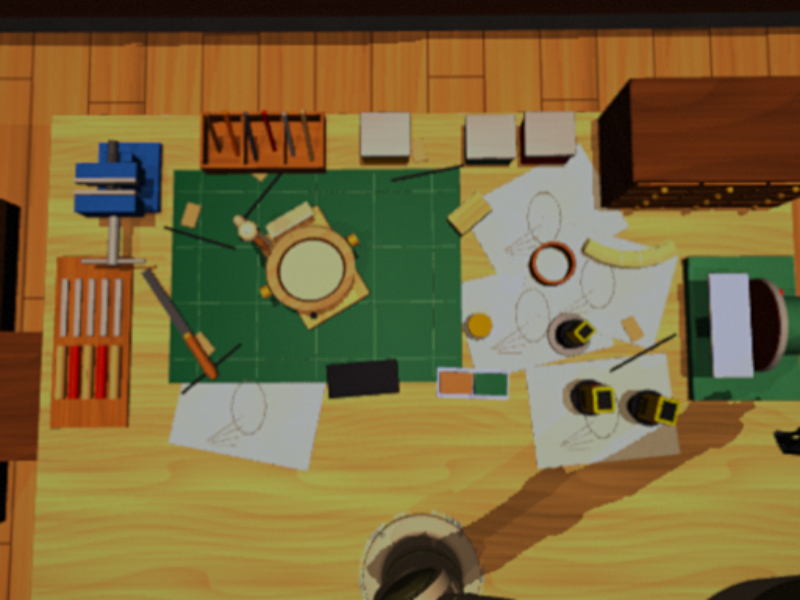

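View pics/side0.png

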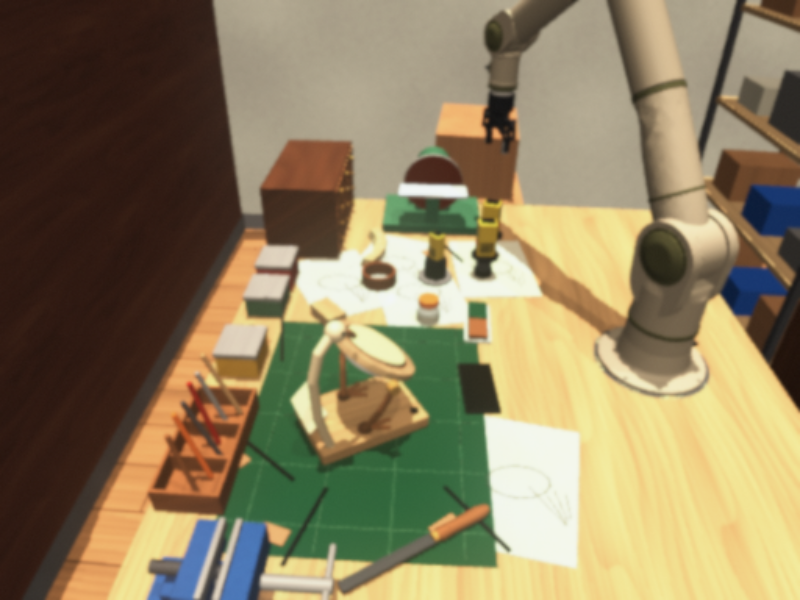

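Top view: the meter candidates (800x600 px) are (575,333), small and on a grey foot with a cup, and (592,398) and (652,408), both larger and without a grey foot. I choose the one at (575,333). The lamp's disc is at (311,270), the bird's head at (245,230), the tape roll at (552,263) and the glue pot at (479,326). I'll check the choice in a close crop and measure.

```bash
python3 - <<'E'
from h import *
d=np.load("top0.npz");P=d["P"];img=d["img"];s=np.load("side0.npz");PS=s["P"]
a=img[190:285,330:450];cv2.imwrite("pics/crop_m.png",cv2.resize(a[...,::-1],(720,570),interpolation=cv2.INTER_CUBIC))
hsv=cv2.cvtColor(img,cv2.COLOR_RGB2HSV)
# tops of three meters
for (u,v) in [(575,333),(592,398),(652,408)]:
    u=int(u*.64);v=int(v*.64)
    Q=P[v-24:v+24,u-24:u+24].reshape(-1,3);zt=np.nanpercentile(Q[:,2],99.5)
    T=Q[Q[:,2]>zt-8]
    r=cv2.minAreaRect(T[:,:2].astype(np.float32))
    print("cand",u,v,"ztop",zt.round(1),len(T),T.mean(0).round(1),r)
# small: rim, foot
for PP,n in [(P,'top'),(PS,'side')]:
    c=P[int(333*.64),int(575*.64)]
    M=(np.hypot(PP[...,0]-c[0],PP[...,1]-c[1])<70)
    Q=PP[M]
    for lo,hi in [(3,20),(40,52),(53,66),(66,120),(120,140)]:
        T=Q[(Q[:,2]>lo)&(Q[:,2]<hi)]
        if len(T): print(n,lo,hi,len(T),T.mean(0).round(1),T.min(0).round(1),T.max(0).round(1))
# disc
def plane(Q):
    m=np.ones(len(Q),bool)
    for _ in range(6):
        c=np.median(Q[m],0) if 0 else Q[m].mean(0);n=np.linalg.svd(Q[m]-c,full_matrices=False)[2][2];n*=np.sign(n[2]);m=abs((Q-c)@n)<4
    return c,n,m.sum(),((Q[m]-c)@n).std()
u,v=int(311*.64),int(270*.64)
for PP,n,(u,v) in [(P,'top',(199,173)),(PS,'side',(240,220))]:
    Q=PP[v-14:v+15,u-14:u+15].reshape(-1,3);Q=Q[~np.isnan(Q[:,0])]
    c,nn,k,sd=plane(Q);print(n,c.round(1),nn.round(3),k,sd,"slope",np.degrees(np.arccos(nn[2])))
    # region: all points within 12mm of plane and 95 of centre
    D=(PP-c)@nn; rr=np.linalg.norm(PP-c-D[...,None]*nn,axis=-1)
    m=((abs(D)<20)&(rr<110)).astype(np.uint8)
    k_,lab,st,cc=cv2.connectedComponentsWithStats(m);L=lab[v,u]
    Q=PP[lab==L]; e1=np.cross([0,0,1],nn);e1/=np.linalg.norm(e1);up=np.cross(nn,e1);
    if up[2]<0: up=-up
    ab=np.stack([(Q-c)@e1,(Q-c)@up],1).astype(np.float32)
    (x,y),r=cv2.minEnclosingCircle(ab);el=cv2.fitEllipse(cv2.convexHull(ab))
    C=c+e1*x+up*y;print(n,'ring circle',C.round(1),r,'ellipse',c+e1*el[0][0]+up*el[0][1],el[1])
    rel=Q-C;R_=np.linalg.norm(rel-np.outer(rel@nn,nn),axis=1);h=rel@nn
    for lo in range(0,95,8):
        t=(R_>=lo)&(R_<lo+8);print(lo,t.sum(),np.median(h[t]).round(1) if t.any() else '',end=' | ')
    print()
E
```

```text
cand 368 213 ztop 134.4 116 [ 488.5 -315.2  131.2] ((489.5161437988281, -315.672119140625), (29.523351669311523, 37.19335174560547), 44.35219955444336)
cand 378 254 ztop 166.0 207 [ 357.3 -337.9  162.5] ((357.1415710449219, -338.1042175292969), (46.45254135131836, 39.866294860839844), 0.2805807292461395)
cand 417 261 ztop 167.1 205 [ 336.5 -453.2  162.9] ((345.7425231933594, -418.3775939941406), (118.25565338134766, 47.802650451660156), 75.33377075195312)
top 3 20 462 [ 485.5 -294.     7.2] [ 414.8 -365.9    3. ] [ 549.9 -228.2   19.7]
top 40 52 21 [ 485.1 -296.5   48.1] [ 462.4 -339.8   40.1] [ 516.7 -286.7   51.8]
top 53 66 104 [ 488.3 -305.    59.6] [ 462.2 -335.8   53.2] [ 516.4 -287.9   65.5]
top 66 120 57 [ 486.  -303.2   92.4] [ 467.8 -314.7   66.3] [ 509.2 -292.6  117.5]
top 120 140 130 [ 489.1 -314.7  130.3] [ 469.1 -335.7  120.1] [ 508.5 -294.   136.9]
side 3 20 203 [ 485.8 -288.5    7.9] [ 417.4 -356.1    3. ] [ 542.5 -231.8   18. ]
side 40 52 40 [ 491.7 -293.4   46. ] [ 461.8 -315.6   40.8] [ 519.6 -285.    51.7]
side 53 66 61 [ 490.4 -300.5   59.4] [ 461.9 -333.5   53.4]
[... 275 characters left out ...]
206151669747
top ring circle [603.4 205.3 177.8] 103.932861328125 ellipse [603.56184315 205.0095298  177.81182859] (164.87850952148438, 202.45742797851562)
0 21 -0.6 | 8 64 -0.1 | 16 105 -0.0 | 24 146 -0.1 | 32 201 -0.2 | 40 231 0.2 | 48 277 -0.1 | 56 317 -2.9 | 64 359 -5.0 | 72 407 -5.2 | 80 306 -6.6 | 88 20 -16.6 | 
side [600.3 176.4 150. ] [-0.476 -0.449  0.756] 204 2.243999528583695 slope 40.89991660134454
side ring circle [606.2 208.7 172.9] 84.25423431396484 ellipse [604.47757111 205.41887931 169.92574327] (150.54786682128906, 168.34884643554688)
0 9 6.6 | 8 23 6.8 | 16 41 7.1 | 24 53 6.1 | 32 73 5.9 | 40 84 5.6 | 48 104 6.1 | 56 139 -3.8 | 64 79 -6.0 | 72 89 6.0 | 80 66 -7.0 | 88 0  |
```

View pics/crop_m.png

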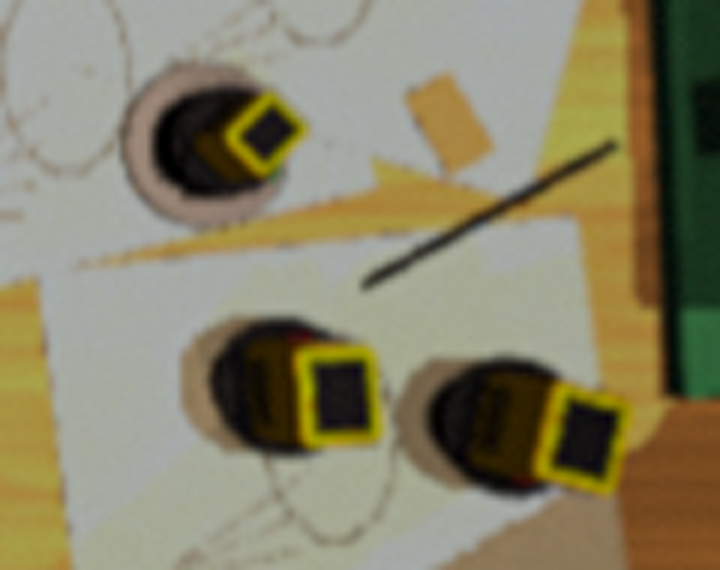

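The crop shows the small meter at (265,130) standing in a cup on a grey foot. The two taller ones (top at about 165 mm, against 131 mm for ours) are at (350,395) and (580,435) with no grey foot. Ours has its top at z≈131 as expected, centre ≈(489,-315), and its 36 mm side runs along −46°. I move above it.

```bash
python3 -m creep '[[[1,-0.75,0,0,0,0,1],[1,-0.75,0,0,0,0,1],[1,-0.75,0,0,0,0,1],[1,-0.75,0,0,0,0,1],[1,-0.75,0,0,0,0,1],[1,-0.75,0,0,0,0,1],[1,-0.75,0,0,0,0,1],[1,-0.75,0,0,0,0,1],[1,-0.75,0,0,0,0,1],[1,-0.75,0,0,0,0,1],[1,-0.75,0,0,0,0,1],[1,-0.75,0,0,0,0,1],[0,0,0,0,0,-1,1],[0,0,0,0,0,-1,1],[0,0,0,0,0,-1,1],[0,0,0,0,0,0,1],[0,0,0,0,0,0,1]]]'
cat > m.py <<'E'
from h import *
import sys
T=tool();print("tcp",T[:3,3].round(1),"R cols",T[:3,:3].T.round(3).tolist(),"q",sense()["joints"].round(2))
c,P=snap("wrist");cv2.imwrite(sys.argv[1],c["img"][...,::-1]);np.savez("w.npz",img=c["img"],P=P)
m=(np.hypot(P[...,0]-489,P[...,1]+315)<45)
top=m&(P[...,2]>118)&(P[...,2]<142)
Q=P[top];print(len(Q),Q.mean(0),cv2.minAreaRect(Q[:,:2].astype(np.float32)))
for lo,hi in [(8,20),(48,70)]:
    Q=P[(np.hypot(P[...,0]-489,P[...,1]+315)<60)&(P[...,2]>lo)&(P[...,2]<hi)]
    if len(Q): print(lo,len(Q),Q.mean(0),cv2.minEnclosingCircle(Q[:,:2].astype(np.float32)),Q.min(0),Q.max(0))
E
python3 m.py pics/w1.png
```

```text
time_s: 1.52
eef_pos: [489.8, -316.0, 231.1]
eef_rot: [-2.912, -1.177, 0.0]
wrist_force: [-0.5, 0.1, 0.8]
finger_gap: 85.3
finger_force: 0.0
tcp [ 489.8 -316.   231.1] R cols [[0.719, 0.695, 0.0], [0.695, -0.719, -0.001], [-0.0, 0.0, -1.0]] q [ 0.56  0.43 -0.11  1.93  0.07  0.79 -0.39]
1460 [ 488.69695344 -313.71691452  130.18162037] ((487.7620544433594, -315.0482177734375), (29.607177734375, 36.40693283081055), 43.2424201965332)
8 723 [ 498.83813059 -303.27279324    9.07228699] ((487.0538635253906, -314.8541259765625), 44.745147705078125) [ 442.59061426 -359.46010708    8.00201679] [ 530.73292069 -270.54471789   19.98253178]
48 976 [ 497.09591275 -305.19415546   58.76408047] ((487.0584716796875, -315.1998291015625), 29.980594635009766) [ 458.10604815 -344.2915207    48.117627  ] [ 516.55763248 -285.25932331   69.83367424]
```

```bash
python3 -m creep '[[[-0.04,-0.09,0.8,0,0,0.13,1],[0,0,0.9,0,0,0,1],[0,0,0.9,0,0,0,1],[0,0,0.9,0,0,0,1],[0,0,0.9,0,0,0,1],[0,0,0.8,0,0,0,1],[0,0,0.76,0,0,0,1],[0,0,0,0,0,0,1],[0,0,0,0,0,0,1]]]'
python3 -m creep '[[[0,0,0,0,0,0,-1],[0,0,0,0,0,0,-1],[0,0,0,0,0,0,-1],[0,0,0,0,0,0,-1],[0,0,0,0,0,0,-1],[0,0,0,0,0,0,-1],[0,0,0,0,0,0,-1],[0,0,0,0,0,0,-1],[0,0,0,0,0,0,-1],[0,0,0,0,0,0,-1]]]' 60
```

```text
time_s: 2.32
eef_pos: [487.2, -314.9, 81.6]
eef_rot: [-2.918, -1.159, 0.003]
wrist_force: [-0.3, 0.5, -1.2]
finger_gap: 85.7
finger_force: 0.0
time_s: 3.15
eef_pos: [488.3, -315.4, 83.4]
eef_rot: [2.917, 1.162, 0.002]
wrist_force: [0.3, 0.1, 5.9]
finger_gap: 35.8
finger_force: 59.0
```

```bash
cat > go.py <<'E'
from h import *
def go(p,z,y):
    """print remaining shift (units of 25mm, tool axes) and turn (units 6deg) to TCP p, tool z axis z, y axis near y"""
    z=np.array(z,float);z/=np.linalg.norm(z);y=np.array(y,float);y-=z*(y@z);y/=np.linalg.norm(y)
    G=np.stack([np.cross(y,z),y,z],1);T=tool();A=T[:3,:3]
    rv=R.from_matrix(A.T@G).as_rotvec(degrees=True)
    print("tcp",T[:3,3].round(1),"tool axes",A.T.round(3).tolist());print("shift/25",(A.T@(np.array(p)-T[:3,3])/25).round(3),"turn/6",(rv/6).round(3),"q",sense()["joints"].round(2))
E
python3 -m creep '[[[0,0,-0.5,0,0,0,-1],[0,0,-0.9,0,0,0,-1],[0,0,-1,0,0,0,-1],[0,0,-1,0,0,0,-1],[0,0,-1,0,0,0,-1],[0,0,-1,0,0,0,-1],[0,0,-1,0,0,0,-1],[0,0,-1,0,0,0,-1],[0,0,-1,0,0,0,-1],[0,0,-1,0,0,0,-1],[0,0,0,0,0,0,-1]]]'
python3 -m creep '[[[0.98,-0.92,0,0,0,0,-1],[0.98,-0.92,0,0,0,0,-1],[0.98,-0.92,0,0,0,0,-1],[0.98,-0.92,0,0,0,0,-1],[0.98,-0.92,0,0,0,0,-1],[0.98,-0.92,0,0,0,0,-1],[0.98,-0.92,0,0,0,0,-1],[0.98,-0.92,0,0,0,0,-1],[0.98,-0.92,0,0,0,0,-1],[0.98,-0.92,0,0,0,0,-1],[0.98,-0.92,0,0,0,0,-1],[0.98,-0.92,0,0,0,0,-1],[0.98,-0.92,0,0,0,0,-1],[0.98,-0.92,0,0,0,0,-1],[0,0,0,0,0,0,-1]]]'
python3 -m creep '[[[0,0,0,0,0,-1,-1],[0,0,0,0,0,-1,-1],[0,0,0,0,0,-1,-1],[0,0,0,0,0,-1,-1],[0,0,0,0,0,-1,-1],[0,0,0,0,0,-1,-1],[0,0,0,0,0,-1,-1],[0,0,0,0,0,-1,-1],[0,0,0,0,0,-1,-1],[0,0,0,0,0,-1,-1],[0,0,0,0,0,-1,-1],[0,0,0,0,0,-1,-1],[0,0,0,0,0,-1,-1],[0,0,0,0,0,0,-1]]]'
python3 -c "
from go import *
n=np.array([-.499,-.297,.814]);C=np.array([603.4,205.3,177.8])
go(C+169*n,-n,[.7,.416,.58])"
```

```text
time_s: 4.07
eef_pos: [489.2, -315.8, 322.3]
eef_rot: [2.914, 1.16, 0.007]
wrist_force: [1.2, -0.5, -1.5]
finger_gap: 35.6
finger_force: 60.8
time_s: 5.32
eef_pos: [514.4, 162.2, 316.9]
eef_rot: [-2.91, -1.173, -0.002]
wrist_force: [-0.2, 0.7, -2.0]
finger_gap: 35.3
finger_force: 61.2
time_s: 6.48
eef_pos: [514.9, 154.0, 316.6]
eef_rot: [-1.53, -2.743, 0.001]
wrist_force: [-0.7, -0.2, -2.1]
finger_gap: 35.3
finger_force: 61.0
tcp [514.9 154.  316.6] tool axes [[-0.525, 0.851, 0.0], [0.851, 0.525, -0.001], [-0.001, -0.0, -1.0]]
shift/25 [-0.051  0.166  0.048] turn/6 [-5.929 -0.05   0.156] q [ 0.06  0.33 -0.61  1.9   0.23  0.98 -0.09]
```

```bash
python3 -m creep '[[[-0.05,0.16,0.05,-1,0,0,-1],[0,0,0,-1,0,0,-1],[0,0,0,-1,0,0,-1],[0,0,0,-1,0,0,-1],[0,0,0,-1,0,0,-1],[0,0,0,-0.93,0,0.1,-1],[0,0,0,0,0,0,-1],[0,0,0,0,0,0,-1],[0,0,0,0,0,0,-1]]]'
cat > disc.py <<'E'
from go import *
import sys
c,P=snap("wrist");cv2.imwrite(sys.argv[1],c["img"][...,::-1]);np.savez("w.npz",img=c["img"],P=P)
C=np.array([603.4,205.3,177.8]);n=np.array([-.499,-.297,.814])
for it in range(6):
    D=(P-C)@n;rr=np.linalg.norm(P-C-D[...,None]*n,axis=-1)
    m=(rr<50)&(abs(D)<8);Q=P[m]
    c0=Q.mean(0);n=np.linalg.svd(Q-c0,full_matrices=False)[2][2];n*=np.sign(n[2])
    C=C-n*((C-c0)@n)
    rg=(rr<92)&(D>-14)&(D<6)
    h=np.array([n[0],n[1],0]);h/=np.linalg.norm(h);e=np.cross([0,0,1],n);e/=np.linalg.norm(e);u=np.cross(n,e)
print("opal n",n.round(4),"slope",np.degrees(np.arccos(n[2])),"N",len(Q),"sd",((Q-c0)@n).std(),"C",C.round(1))
for lo in range(0,96,6):
    t=(rr>=lo)&(rr<lo+6)&(abs(D)<25);print(lo,t.sum(),np.round(np.median(D[t]),1),end=' | ') if t.any() else 0
print()
# opal edge step: opal pixels (D>-2.0) ; ring outer edge
for name,mask in [("ring",(rr<95)&(D>-12)&(D<4)),("ringonly",(rr>62)&(rr<95)&(D>-14)&(D<-2))]:
    Q=P[mask];ab=np.stack([(Q-C)@u,(Q-C)@e],1).astype(np.float32)
    print(name,len(ab),"ell",cv2.fitEllipse(cv2.convexHull(ab)),"minc",cv2.minEnclosingCircle(ab),"range",ab.min(0),ab.max(0))
# hood/meter in hand: points near tool axis
T=tool();L=(P-T[:3,3])@T[:3,:3]
k=(np.hypot(L[...,0],L[...,1])<32)&(L[...,2]>-40)&(L[...,2]<80);Q=L[k]
for lo in range(-40,80,10):
    t=Q[(Q[:,2]>=lo)&(Q[:,2]<lo+10)]
    if len(t)>5: print("tool z",lo,len(t),t.min(0).round(1),t.max(0).round(1))
go(C+169*n,-n,[.7,.416,.58])
E
python3 disc.py pics/w2.png
```

```text
time_s: 7.23
eef_pos: [520.7, 154.3, 317.5]
eef_rot: [1.359, 2.386, 0.756]
wrist_force: [-0.0, 0.4, -2.9]
finger_gap: 35.3
finger_force: 65.7
opal n [-0.4925 -0.2943  0.819 ] slope 35.01214064274683 N 5195 sd 0.7058361514202084 C [603.  205.1 178.4]
0 93 0.1 | 6 284 0.0 | 12 396 0.0 | 18 518 -0.0 | 24 661 -0.0 | 30 794 -0.0 | 36 954 0.0 | 42 1104 0.0 | 48 1230 0.0 | 54 1346 -0.2 | 60 1501 -4.8 | 66 1712 -5.3 | 72 1910 -5.4 | 78 1849 -5.5 | 84 585 -6.1 | 90 120 -18.1 | 
ring 14937 ell ((-2.1933069229125977, -2.629018783569336), (167.7572784423828, 169.87826538085938), 81.46349334716797) minc ((-2.0513992309570312, -1.7905545234680176), 85.3819808959961) range [-87.418945 -86.05479 ] [83.31615 65.63816]
ringonly 7034 ell ((-2.1933069229125977, -2.629018783569336), (167.7572784423828, 169.87826538085938), 81.46349334716797) minc ((-2.0513992309570312, -1.7905545234680176), 85.3819808959961) range [-87.418945 -86.05479 ] [83.31615 65.63816]
tool z -40 1682 [-11.  -31.2 -40. ] [ 16.3  29.8 -30. ]
tool z -30 1409 [  5.8 -31.3 -30. ] [ 16.2  29.9 -20. ]
tool z -20 1166 [  6.1 -31.2 -20. ] [ 16.4  29.8 -10. ]
tool z -10 696 [  6.5 -31.2 -10. ] [16.3 28.3 -0. ]
tool z 0 494 [ 10.9 -20.    0. ] [16.3 15.9 10. ]
tool z 10 272 [  0.2 -19.6  10. ] [22.7 23.  20. ]
tool z 20 1890 [ -2.2 -28.6  20.1] [27.1 25.2 27.7]
tool z 50 15 [16.  -8.8 58.5] [17.6  6.8 59.9]
tool z 60 142 [ 10.9 -15.   60.1] [18.2 12.4 69.7]
tcp [520.9 155.1 317.8] tool axes [[-0.513, 0.859, 0.005], [0.704, 0.417, 0.574], [0.491, 0.298, -0.819]]
shift/25 [ 0.03  -0.05   0.011] turn/6 [ 0.004 -0.037 -0.011] q [ 0.4   0.19 -0.82  2.29  0.31  0.12 -0.12]
```

View pics/w2.png

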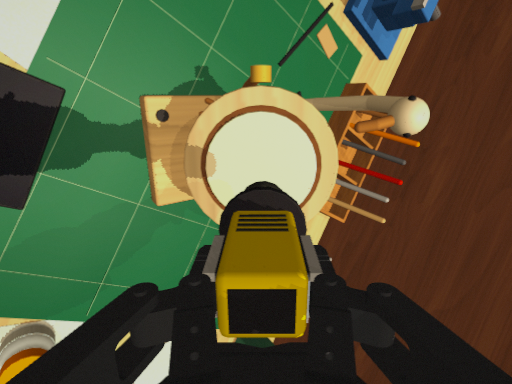

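The wrist picture shows the held meter at (262,275), the opal disc centred near (262,162) and the beak and head at (375–410,120), well uphill of the gripper. Next I refine the disc's middle.

```bash
python3 - <<'E'
from h import *
from scipy.optimize import least_squares
d=np.load("w.npz");P=d["P"];img=d["img"].astype(int)
C=np.array([603.,205.1,178.4]);n=np.array([-.4925,-.2943,.819]);e=np.cross([0,0,1],n);e/=np.linalg.norm(e);u=np.cross(n,e)
D=(P-C)@n;a=(P-C)@u;b=(P-C)@e;rr=np.hypot(a,b)
def fit(mask,r0):
    cs,_=cv2.findContours(mask.astype(np.uint8),cv2.RETR_EXTERNAL,cv2.CHAIN_APPROX_NONE)
    k=max(cs,key=len)[:,0];A=a[k[:,1],k[:,0]];B=b[k[:,1],k[:,0]]
    r=least_squares(lambda p:np.hypot(A-p[0],B-p[1])-p[2],[0,0,r0],loss="soft_l1",f_scale=1.);print(r.x,np.median(abs(r.fun)),len(A))
fit((abs(D)<2.5)&(rr<75),60)
g=img.min(-1);print(np.median(g[(rr<50)&(abs(D)<3)]),np.median(g[(rr>70)&(rr<80)&(abs(D)<9)]))
fit((g>170)&(abs(D)<4)&(rr<75),60)
fit((D>-9)&(D<4)&(rr<95),85)
E
```

```text
[-2.5504003  -4.81287454 57.32572982] 1.6116595954924904 313
182.0 124.0
[  1.4512799  -11.60029547  51.08250521] 3.352960679270474 315
[-2.10938463 -4.46216503 82.57935496] 1.3016482587048586 463
```

```bash
python3 - <<'E'
from h import *
from scipy.optimize import least_squares
d=np.load("w.npz");P=d["P"];img=d["img"].astype(int);t=np.load("top0.npz")
C=np.array([603.,205.1,178.4]);n=np.array([-.4925,-.2943,.819]);e=np.cross([0,0,1],n);e/=np.linalg.norm(e);u=np.cross(n,e)
def fit(P,lo,hi,rm,r0,bm):
    D=(P-C)@n;a=(P-C)@u;b=(P-C)@e;rr=np.hypot(a,b);mask=(D>lo)&(D<hi)&(rr<rm)
    cs,_=cv2.findContours(mask.astype(np.uint8),cv2.RETR_EXTERNAL,cv2.CHAIN_APPROX_NONE)
    k=max(cs,key=len)[:,0];A=a[k[:,1],k[:,0]];B=b[k[:,1],k[:,0]];s=B<bm;A=A[s];B=B[s]
    for fix in (0,1):
        r=least_squares(lambda p:np.hypot(A-p[0],B-p[1])-(r0 if fix else p[2]),[0,0,r0],loss="soft_l1",f_scale=1.);print(r.x.round(2),np.median(abs(r.fun)).round(2),len(A))
print("u",u.round(3),"e",e.round(3))
fit(P,-2.5,2.5,75,60,15);fit(P,-10,4,95,85,15)
print("top cam");fit(t["P"],-2.7,9,75,60,99);fit(t["P"],-12,9,95,85,99)
E
```

```text
u [0.703 0.42  0.574] e [ 0.513 -0.858  0.   ]
[-2.56 -3.7  58.05] 0.54 217
[-2.59 -1.34 60.  ] 0.54 217
[-2.03 -3.31 83.3 ] 0.52 284
[-2.03 -1.2  85.  ] 0.41 284
top cam
[ 0.2   0.47 57.97] 1.28 147
[-0.42  0.35 60.  ] 2.27 147
[ 0.9   0.6  83.12] 0.92 158
[ 0.48  0.59 85.  ] 1.8 158
```

```bash
python3 -m creep '[[[0.03,-0.06,0.5,0,-0.03,0,-1],[0,0,0.5,0,0,0,-1],[0,0,0.5,0,0,0,-1],[0,0,0.3,0,0,0,-1],[0,0,0,0,0,0,-1],[0,0,0,0,0,0,-1]]]'
cat > st.py <<'E'
from go import *
n=np.array([-.4925,-.2943,.819]);C=np.array([601.8,205.0,177.7])
T=tool();F=sense()["wrist_force"];print("hood above disc",((T[:3,3]+69*T[:3,2]-C)@n).round(1),"F.n",(F@n).round(2),"F",F.round(1),"M",sense()["ft_torque"].round(2))
go(C+69*n,-n,[.7,.416,.58])
E
python3 st.py
```

```text
time_s: 7.78
eef_pos: [533.0, 162.9, 293.9]
eef_rot: [1.355, 2.389, 0.749]
wrist_force: [-0.7, -0.4, -2.7]
finger_gap: 35.0
finger_force: 65.7
hood above disc 72.5 F.n -1.72 F [-0.7 -0.4 -2.7] M [-0.46  0.84  0.01]
tcp [533.  162.9 293.9] tool axes [[-0.513, 0.858, 0.001], [0.705, 0.421, 0.57], [0.489, 0.294, -0.821]]
shift/25 [ 0.032 -0.013  2.899] turn/6 [-0.041 -0.011  0.017] q [ 0.34  0.25 -0.8   2.3   1.03  0.11 -0.85]
```

The arm stalled because joint 6 is at its lower limit (0.11): the forearm is lined up with the tool. I fit a small kinematic model to the logged poses so I can choose a better posture.

```bash
python3 - <<'E'
from h import *
import itertools
s=sense();print(repr(s["joints"].round(4)))
Q=[[1.0363,.6001,-.0025,1.6001,.0018,.9429,-.0798],[.56,.43,-.11,1.93,.07,.79,-.39],[.06,.33,-.61,1.9,.23,.98,-.09],[.40,.19,-.82,2.29,.31,.12,-.12],list(s["joints"])]
p=np.array([[320.2,-649.9,230.4],[489.8,-316,231.1],[514.9,154,316.6],[520.9,155.1,317.8],s["eef_pos"]])
A=[R.from_rotvec([-3.0582,-.7126,.0008]),R.from_rotvec([-2.912,-1.177,0]),R.from_rotvec([-1.53,-2.743,.001]),R.from_matrix(np.array([[-.513,.859,.005],[.704,.417,.574],[.491,.298,-.819]]).T),R.from_rotvec(s["eef_rot"])]
def chain(q,sg,ax):
    r=[R.identity()]
    for i,a in enumerate(ax): r.append(r[-1]*R.from_rotvec(np.eye(3)["xyz".index(a)]*q[i]*sg[i]))
    return r
best=[]
for sg in itertools.product([1,-1],repeat=7):
    if sg[0]==1: continue
    ch=[chain(q,sg,"zyzyzyz") for q in Q]
    E=[(c[-1].inv()*a) for c,a in zip(ch,A)];m=R.concatenate(E).mean()
    best.append((max((m.inv()*e).magnitude() for e in E),sg,m.as_rotvec().round(2)))
best.sort(key=lambda t:t[0])
for b in best[:4]: print(b)
E
```

```text
array([ 0.3442,  0.2541, -0.8032,  2.3003,  1.0314,  0.1094, -0.8466])
(0.007081960712517973, (-1, 1, -1, 1, -1, 1, -1), array([-0.  ,  0.  ,  1.57]))
(0.36986400872000486, (-1, -1, -1, -1, -1, 1, -1), array([-1.43, -1.08,  1.2 ]))
(0.5166503585028076, (-1, -1, -1, -1, 1, 1, 1), array([-1.32, -1.16,  1.07]))
(0.6087909098640925, (-1, -1, -1, 1, 1, 1, 1), array([0.48, 0.54, 1.62]))
```

```bash
cat > kin.py <<'E'
from h import *
from scipy.optimize import least_squares
SG=[-1,1,-1,1,-1,1,-1];LO=np.array([-2.57,-.35,-1.29,.11,-1.05,.11,-2.63]);HI=np.array([2.57,1.97,1.29,2.56,4.19,1.86,2.63])
def chain(q):
    r=[R.identity()]
    for i,a in enumerate("zyzyzyz"): r.append(r[-1]*R.from_rotvec(np.eye(3)["xyz".index(a)]*q[i]*SG[i]))
    return r
COL=[(0,2),(2,1),(3,0),(3,2),(4,0),(4,1),(5,2),(6,0),(6,1),(7,2)]  # (frame, axis)
def A(q):
    c=chain(q);return np.stack([c[i].as_matrix()[:,k] for i,k in COL],1)
TE=R.from_rotvec([0,0,np.pi/2])
Q=[[1.0363,.6001,-.0025,1.6001,.0018,.9429,-.0798],[.56,.43,-.11,1.93,.07,.79,-.39],[.06,.33,-.61,1.9,.23,.98,-.09],[.40,.19,-.82,2.29,.31,.12,-.12],[0.3442,0.2541,-0.8032,2.3003,1.0314,0.1094,-0.8466]]
p=np.array([[320.2,-649.9,230.4],[489.8,-316,231.1],[514.9,154,316.6],[520.9,155.1,317.8],[533,162.9,293.9]])
M=np.concatenate([A(q) for q in Q]);lam=.01
X=np.linalg.solve(M.T@M+lam*np.eye(len(COL)),M.T@p.ravel())
def fk(q): return A(q)@X,chain(q)[-1]*TE
E
python3 - <<'E'
from kin import *
print(dict(zip(COL,X.round(0))),"res",(M@X-p.ravel()).round(1))
n=np.array([-.4925,-.2943,.819]);C=np.array([601.8,205.0,177.7])
y=np.array([.7,.416,.58]);y-=n*(y@n);y/=np.linalg.norm(y)
G0=np.stack([np.cross(y,-n),y,-n],1)
rng=np.random.default_rng(0)
for roll in (0,60,90):
    G=R.from_matrix(G0)*R.from_rotvec([0,0,np.radians(roll)]);sol=[]
    for k in range(60):
        q0=rng.uniform(LO,HI);q3=rng.uniform(-1.1,1.1)
        f=lambda q:np.r_[(fk(q)[0]-(C+69*n))/100,(fk(q)[1].inv()*G).as_rotvec()*3,(q[2]-q3)*.0]
        r=least_squares(f,q0,bounds=(LO,HI),max_nfev=60)
        if r.cost<1e-5: sol.append(r.x.round(2))
    sol=np.array(sol);print(roll,len(sol))
    if len(sol): print(sol[np.argsort(sol[:,2])][::max(1,len(sol)//10)])
E
```

```text
{(0, 2): np.float64(119.0), (2, 1): np.float64(-45.0), (3, 0): np.float64(62.0), (3, 2): np.float64(538.0), (4, 0): np.float64(-125.0), (4, 1): np.float64(-4.0), (5, 2): np.float64(314.0), (6, 0): np.float64(-16.0), (6, 1): np.float64(-5.0), (7, 2): np.float64(216.0)} res [-10.1  22.   -3.   17.9 -12.3   0.3   3.    2.2   3.6  -0.7  -5.5   1.4
  -3.9   3.3  -3.5]
0 31
[[ 0.52  0.63 -1.29  2.25  1.64  0.57 -1.39]
 [ 0.46  0.54 -1.14  2.25  1.66  0.43 -1.43]
 [ 0.36  0.46 -0.94  2.26  1.7   0.29 -1.48]
 [ 0.28  0.41 -0.81  2.26  1.76  0.21 -1.55]
 [ 0.23  0.39 -0.74  2.26  1.8   0.18 -1.6 ]
 [ 0.2   0.38 -0.69  2.27  1.84  0.15 -1.64]
 [ 0.18  0.38 -0.67  2.27  1.86  0.14 -1.66]
 [ 0.18  0.37 -0.66  2.27  1.86  0.14 -1.66]
 [ 0.18  0.37 -0.66  2.27  1.86  0.14 -1.67]
 [ 0.17  0.37 -0.65  2.27  1.87  0.14 -1.67]
 [ 0.13  0.36 -0.6   2.27  1.93  0.11 -1.74]]
60 16
[[ 0.49  0.57 -1.19  2.25  1.65  0.48 -2.46]
 [ 0.48  0.56 -1.17  2.25  1.65  0.46 -2.46]
 [ 0.36  0.46 -0.94  2.26  1.7   0.29 -2.53]
 [ 0.33  0.44 -0.89  2.26  1.72  0.26 -2.56]
 [ 0.32  0.43 -0.87  2.26  1.73  0.25 -2.56]
 [ 0.31  0.43 -0.86  2.26  1.73  0.25 -2.57]
 [ 0.29  0.42 -0.82  2.26  1.75  0.22 -2.59]
 [ 0.29  0.42 -0.82  2.26  1.75  0.22 -2.59]
 [ 0.28  0.41 -0.81  2.26  1.76  0.22 -2.6 ]
 [ 0.27  0.41 -0.8   2.26  1.76  0.21 -2.6 ]
 [ 0.27  0.41 -0.79  2.26  1.77  0.21 -2.61]
 [ 0.26  0.41 -0.78  2.26  1.77  0.2  -2.61]
 [ 0.24  0.4  -0.76  2.26  1.79  0.19 -2.63]
 [ 0.24  0.4  -0.76  2.26  1.79  0.19 -2.63]
 [ 0.25  0.4  -0.76  2.26  1.78  0.19 -2.62]
 [ 0.24  0.4  -0.76  2.26  1.79  0.19 -2.63]]
90 0
```

The model says that carrying on along the same line takes joint 6 off its limit (about 0.2 at contact, with joint 5 at 1.75 and joint 7 at −1.55). So I go on, slowly.

```bash
python3 -m creep '[[[0,0,0.2,0,0,0,-1],[0,0,0.2,0,0,0,-1],[0,0,0.2,0,0,0,-1],[0,0,0.2,0,0,0,-1],[0,0,0.2,0,0,0,-1],[0,0,0,0,0,0,-1],[0,0,0,0,0,0,-1]]]'
python3 st.py
```

```text
time_s: 8.37
eef_pos: [545.1, 169.3, 273.7]
eef_rot: [1.356, 2.387, 0.748]
wrist_force: [-0.6, -0.5, -2.7]
finger_gap: 35.1
finger_force: 65.7
hood above disc 48.1 F.n -1.78 F [-0.6 -0.5 -2.7] M [-0.45  0.87  0.02]
tcp [545.1 169.3 273.7] tool axes [[-0.512, 0.859, 0.001], [0.706, 0.42, 0.57], [0.49, 0.292, -0.821]]
shift/25 [6.400e-02 1.000e-03 1.923e+00] turn/6 [-0.04   0.001  0.008] q [ 0.27  0.3  -0.74  2.31  1.54  0.12 -1.36]
```

```bash
python3 -m creep '[[[0.03,0,0.2,0,0,0,-1],[0.03,0,0.2,0,0,0,-1],[0,0,0.2,0,0,0,-1],[0,0,0.2,0,0,0,-1],[0,0,0.2,0,0,0,-1],[0,0,0.2,0,0,0,-1],[0,0,0.1,0,0,0,-1],[0,0,0,0,0,0,-1],[0,0,0,0,0,0,-1],[0,0,0,0,0,0,-1]]]'
python3 st.py
```

```text
time_s: 9.2
eef_pos: [560.1, 179.5, 246.9]
eef_rot: [1.357, 2.387, 0.747]
wrist_force: [0.8, -0.2, -2.7]
finger_gap: 35.0
finger_force: 65.7
hood above disc 15.7 F.n -2.59 F [ 0.8 -0.2 -2.7] M [-0.54  0.87  0.01]
tcp [560.1 179.5 246.9] tool axes [[-0.512, 0.859, 0.0], [0.706, 0.42, 0.57], [0.49, 0.292, -0.821]]
shift/25 [0.022 0.015 0.627] turn/6 [-0.041  0.007  0.005] q [ 0.32  0.41 -0.87  2.3   1.8   0.24 -1.6 ]
```

```bash
python3 -m creep '[[[0,0,0.1,0,0,0,-1],[0,0,0.1,0,0,0,-1],[0,0,0.1,0,0,0,-1],[0,0,0.1,0,0,0,-1],[0,0,0,0,0,0,-1],[0,0,0,0,0,0,-1],[0,0,0,0,0,0,-1]]]'
python3 st.py
python3 -m creep '[[[0,0,0.04,0,0,0,-1],[0,0,0.04,0,0,0,-1],[0,0,0,0,0,0,-1],[0,0,0,0,0,0,-1],[0,0,0,0,0,0,-1]]]'>/dev/null
python3 st.py
```

```text
time_s: 9.78
eef_pos: [565.1, 182.5, 238.4]
eef_rot: [1.357, 2.387, 0.748]
wrist_force: [0.2, 0.4, -2.6]
finger_gap: 35.0
finger_force: 65.7
hood above disc 5.4 F.n -2.38 F [ 0.2  0.4 -2.6] M [-0.45  0.8  -0.03]
tcp [565.1 182.5 238.4] tool axes [[-0.512, 0.859, 0.001], [0.706, 0.42, 0.57], [0.49, 0.292, -0.822]]
shift/25 [0.02  0.019 0.216] turn/6 [-0.041  0.003  0.004] q [ 0.32  0.44 -0.89  2.3   1.84  0.27 -1.64]
hood above disc 3.5 F.n -1.9 F [-0.2 -0.3 -2.5] M [-0.46  0.83 -0.04]
tcp [566.2 183.  236.9] tool axes [[-0.512, 0.859, 0.0], [0.706, 0.42, 0.57], [0.49, 0.292, -0.821]]
shift/25 [0.024 0.015 0.139] turn/6 [-0.04   0.006  0.004] q [ 0.32  0.44 -0.89  2.3   1.84  0.28 -1.64]
```

```bash
for i in 1 2; do python3 -m creep '[[[0,0,0.04,0,0,0,-1],[0,0,0.04,0,0,0,-1],[0,0,0,0,0,0,-1],[0,0,0,0,0,0,-1],[0,0,0,0,0,0,-1]]]'>/dev/null
python3 st.py|head -1; done
```

```text
hood above disc 1.4 F.n -1.94 F [-0.2 -0.2 -2.6] M [-0.43  0.8  -0.06]
hood above disc -0.5 F.n 0.96 F [-1.8 -0.8 -0.2] M [-0.47  0.83 -0.03]
```

```bash
python3 -m creep '[[[0,0,0.03,0,0,0,-1],[0,0,0.03,0,0,0,-1],[0,0,0.02,0,0,0,-1],[0,0,0,0,0,0,-1],[0,0,0,0,0,0,-1],[0,0,0,0,0,0,-1],[0,0,0,0,0,0,-1]]]'>/dev/null
python3 st.py;  python3 - <<'E'
from h import *
c,P=snap("wrist");T=tool();L=(P-T[:3,3])@T[:3,:3]
cv2.imwrite("pics/w3.png",c["img"][...,::-1])
# opal points in tool frame: normal and ring centre relative to the tool axis
m=(np.hypot(L[...,0],L[...,1])<56)&(abs(L[...,2]-66)<8)&(np.hypot(L[...,0],L[...,1])>24);Q=L[m]
for _ in range(4):
    c0=Q.mean(0);n=np.linalg.svd(Q-c0,full_matrices=False)[2][2];n*=np.sign(n[2]);Q=Q[abs((Q-c0)@n)<2]
print("opal in tool",len(Q),c0.round(1),n.round(4),"deg",np.degrees(np.arccos(n[2])))
E
```

```text
hood above disc -2.5 F.n 2.43 F [-2.1 -1.3  1.3] M [-0.44  0.78 -0.05]
tcp [569.1 184.8 232. ] tool axes [[-0.512, 0.859, 0.0], [0.706, 0.42, 0.57], [0.49, 0.292, -0.821]]
shift/25 [ 0.023  0.012 -0.1  ] turn/6 [-0.039  0.006  0.004] q [ 0.32  0.46 -0.9   2.3   1.86  0.3  -1.66]
opal in tool 9362 [19.4  0.6 66.5] [1.0e-04 4.3e-03 1.0e+00] deg 0.24780877596614262
```

View pics/w3.png

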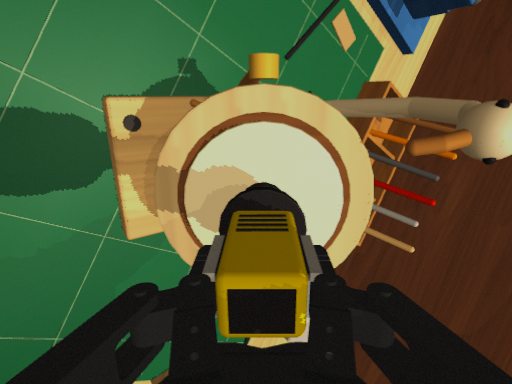

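The hood is pressed about 3 mm (4.5 N above baseline), the plane is parallel to the tool within 0.3°, and the picture shows the opal centred at column 264 with the meter at 262, clear of the beak at (410,147). I hold.

```bash
for i in 1 2 3; do python3 -m creep '[[[0,0,0,0,0,0,-1],[0,0,0,0,0,0,-1],[0,0,0,0,0,0,-1],[0,0,0,0,0,0,-1],[0,0,0,0,0,0,-1],[0,0,0,0,0,0,-1],[0,0,0,0,0,0,-1],[0,0,0,0,0,0,-1],[0,0,0,0,0,0,-1],[0,0,0,0,0,0,-1],[0,0,0,0,0,0,-1],[0,0,0,0,0,0,-1],[0,0,0,0,0,0,-1],[0,0,0,0,0,0,-1],[0,0,0,0,0,0,-1]]]' | head -1;python3 st.py|head -2; done
```

```text
time_s: 12.92
hood above disc -2.5 F.n 1.79 F [-1.3 -1.2  1. ] M [-0.38  0.73  0.04]
tcp [569.1 184.8 232. ] tool axes [[-0.512, 0.859, 0.0], [0.706, 0.42, 0.57], [0.49, 0.292, -0.821]]
time_s: 14.17
hood above disc -2.5 F.n 3.43 F [-1.8 -1.7  2.5] M [-0.3   0.59  0.1 ]
tcp [569.1 184.8 232. ] tool axes [[-0.512, 0.859, 0.0], [0.706, 0.42, 0.57], [0.49, 0.292, -0.821]]
time_s: 15.42
hood above disc -2.5 F.n 2.17 F [-1.4 -0.8  1.6] M [-0.31  0.48  0.02]
tcp [569.1 184.8 231.9] tool axes [[-0.512, 0.859, 0.0], [0.706, 0.42, 0.57], [0.49, 0.292, -0.821]]
```

```bash
python3 - <<'E'
from h import *
from scipy.optimize import least_squares
c,P=snap("wrist");T=tool();L=(P-T[:3,3])@T[:3,:3];a,b,z=L[...,0],L[...,1],L[...,2]
rr=np.hypot(a,b)
for (lo,hi,rm,r0) in [(62.5,69,75,60),(62.5,77,98,85)]:
    m=(z>lo)&(z<hi)&(rr<rm)
    cs,_=cv2.findContours(m.astype(np.uint8),cv2.RETR_EXTERNAL,cv2.CHAIN_APPROX_NONE)
    k=max(cs,key=len)[:,0];A=a[k[:,1],k[:,0]];B=b[k[:,1],k[:,0]];s=(np.hypot(A,B)>r0-10)&(A>-15);A=A[s];B=B[s]
    r=least_squares(lambda p:np.hypot(A-p[0],B-p[1])-r0,[0,0],loss="soft_l1");print("centre in tool xy",r.x.round(1),np.median(abs(r.fun)).round(2),len(A),A.min(),A.max(),B.min(),B.max())
for lo in range(5,70,10):
    t=L[(rr<29)&(z>=lo)&(z<lo+(8 if lo>=55 else 10))]
    if len(t)>5: print("meter z",lo,len(t),t.min(0).round(1),t.max(0).round(1))
E
python3 -m creep '[[[0,0,0,0,0,0,-1],[0,0,0,0,0,0,-1],[0,0,0,0,0,0,-1],[0,0,0,0,0,0,-1],[0,0,0,0,0,0,-1],[0,0,0,0,0,0,-1],[0,0,0,0,0,0,-1],[0,0,0,0,0,0,-1],[0,0,0,0,0,0,-1],[0,0,0,0,0,0,-1],[0,0,0,0,0,0,-1],[0,0,0,0,0,0,-1]]]' | head -1;python3 st.py|head -1
```

```text
centre in tool xy [ 1.5 -0.1] 0.28 276 -14.964754181121027 62.027845393823654 -60.05302542100959 59.83009102687015
centre in tool xy [ 1.2 -0.1] 0.39 371 -14.195587346751054 86.79436323844703 -84.21129273072611 84.10913956005895
meter z 5 389 [ 11.5 -19.3   5. ] [16.7 16.7 15. ]
meter z 15 1930 [ -1.8 -27.8  15.1] [27.7 25.2 25. ]
meter z 25 71 [ 11.1 -25.9  25. ] [27.6 23.3 27.5]
meter z 55 67 [ 14.2 -12.6  56.7] [18.5  9.8 62.9]
meter z 65 1210 [ -2.8 -28.8  65. ] [29.  29.  68.7]
time_s: 16.47
hood above disc -2.5 F.n 2.06 F [-0.7 -1.1  1.7] M [-0.31  0.55  0.02]
```

```bash
python3 -m creep '[[[0,0,-0.08,0,0,0,-1],[0,0,-0.12,0,0,0,-1],[0,0,-0.2,0,0,0,-1],[0,0,-0.2,0,0,0,-1],[0,0,-0.3,0,0,0,-1],[0,0,-0.3,0,0,0,-1],[0,0,-0.3,0,0,0,-1],[0,0,-0.3,0,0,0,-1],[0,0,-0.3,0,0,0,-1],[0,0,0,0.3,0,0,-1],[0,0,0,0.3,0,0,-1],[0,0,0,0.3,0,0,-1],[0,0,0,0.3,0,0,-1],[0,0,0,0,0,0,-1],[0,0,0,0,0,0,-1]]]';python3 st.py
```

```text
time_s: 17.72
eef_pos: [544.6, 168.2, 275.2]
eef_rot: [1.398, 2.451, 0.63]
wrist_force: [0.3, -0.6, -3.0]
finger_gap: 35.1
finger_force: 65.8
hood above disc 50.3 F.n -2.43 F [ 0.3 -0.6 -3. ] M [-0.48  0.74  0.01]
tcp [544.6 168.2 275.2] tool axes [[-0.509, 0.861, -0.003], [0.753, 0.446, 0.483], [0.417, 0.244, -0.875]]
shift/25 [0.099 0.2   1.985] turn/6 [-1.019  0.046 -0.009] q [ 0.43  0.36 -0.99  2.22  0.97  0.32 -0.79]
```

```bash
python3 -m creep '[[[0,0,-0.5,0.7,0,0,-1],[0,0,-0.5,0.7,0,0,-1],[0,0,-0.5,0.7,0,0,-1],[0,0,-0.5,0.7,0,0,-1],[0,0,-0.5,0.7,0,0,-1],[0,0,-0.3,0.7,0,0,-1],[0,0,0,0.6,0,0,-1],[0,0,0,0,0,1,-1],[0,0,0,0,0,1,-1],[0,0,0,0,0,1,-1],[0,0,0,0,0,1,-1],[0,0,0,0,0,1,-1],[0,0,0,0,0,1,-1],[0,0,0,0,0,0,-1],[0,0,0,0,0,0,-1]]]'|head -2
python3 -c "
from go import *
go([487.5,-315.1,320],[0,0,-1],[.6845,-.729,0])"
```

```text
time_s: 18.97
eef_pos: [524.9, 156.8, 340.7]
tcp [524.9 156.8 340.7] tool axes [[0.091, 0.996, -0.004], [0.996, -0.091, 0.005], [0.004, -0.004, -1.0]]
shift/25 [-18.931   0.225   0.899] turn/6 [0.056 0.018 6.929] q [ 0.32  0.42 -1.01  1.83  0.4   1.11 -0.92]
```

```bash
python3 -m creep '[[[-1,0.01,0,0,0,0,-1],[-1,0.01,0,0,0,0,-1],[-1,0.01,0,0,0,0,-1],[-1,0.01,0,0,0,0,-1],[-1,0.01,0,0,0,0,-1],[-1,0.01,0,0,0,0,-1],[-1,0.01,0,0,0,0,-1],[-1,0.01,0,0,0,0,-1],[-1,0.01,0,0,0,0,-1],[-1,0.01,0,0,0,0,-1],[-1,0.01,0,0,0,0,-1],[-1,0.01,0,0,0,0,-1],[-1,0.01,0,0,0,0,-1],[-1,0.01,0,0,0,0,-1],[-1,0.01,0,0,0,0,-1],[-1,0.01,0,0,0,0,-1],[-1,0.01,0,0,0,0,-1],[-1,0.01,0,0,0,0,-1],[-0.93,0.01,0,0,0,0,-1]]]'|head -2
python3 -m creep '[[[0,0,0,0,0,1,-1],[0,0,0,0,0,1,-1],[0,0,0,0,0,1,-1],[0,0,0,0,0,1,-1],[0,0,0,0,0,1,-1],[0,0,0,0,0,1,-1],[0,0,0,0.05,0,0.93,-1],[0,0,0,0,0,0,-1],[0,0,0,0,0,0,-1]]]'|head -2
python3 -c "
from go import *
go([487.5,-315.1,180],[0,0,-1],[.6845,-.729,0])"
```

```text
time_s: 20.55
eef_pos: [484.8, -316.6, 341.4]
time_s: 21.3
eef_pos: [485.2, -314.7, 341.6]
tcp [ 485.2 -314.7  341.6] tool axes [[0.727, 0.686, -0.001], [0.686, -0.727, -0.001], [-0.002, 0.0, -1.0]]
shift/25 [0.062 0.085 6.464] turn/6 [-0.014  0.012  0.024] q [ 1.04  0.41 -0.79  1.77  0.32  1.1  -0.67]
```

```bash
python3 -m creep '[[[0.06,0.08,0.9,0,0,0,-1],[0,0,0.9,0,0,0,-1],[0,0,0.9,0,0,0,-1],[0,0,0.9,0,0,0,-1],[0,0,0.9,0,0,0,-1],[0,0,0.9,0,0,0,-1],[0,0,0.8,0,0,0,-1],[0,0,0,0,0,0,-1],[0,0,0,0,0,0,-1],[0,0,0,0,0,0,-1]]]'|head -2
python3 - <<'E'
from go import *
go([487.7,-315.1,84],[0,0,-1],[.6845,-.729,0])
c,P=snap("wrist");cv2.imwrite("pics/w4.png",c["img"][...,::-1])
S=np.array([487.4,-315.1]);r=np.hypot(*(P[...,:2]-S).transpose(2,0,1))
for lo,hi in [(45,62),(6,20)]:
    Q=P[(P[...,2]>lo)&(P[...,2]<hi)&(r<60)];
    if len(Q)>20: print(lo,len(Q),cv2.minEnclosingCircle(Q[:,:2].astype(np.float32)),Q.min(0).round(1),Q.max(0).round(1))
T=tool();L=(P-T[:3,3])@T[:3,:3];rr=np.hypot(L[...,0],L[...,1])
for lo in (15,57,63):
    t=L[(rr<29)&(L[...,2]>=lo)&(L[...,2]<lo+8)]
    if len(t)>5: print("meter z",lo,len(t),t.min(0).round(1),t.max(0).round(1))
E
```

```text
time_s: 22.13
eef_pos: [488.1, -314.8, 187.7]
tcp [ 488.1 -314.8  187.7] tool axes [[0.729, 0.684, 0.0], [0.684, -0.729, -0.001], [-0.001, 0.001, -1.0]]
shift/25 [-2.20e-02  1.00e-03  4.15e+00] turn/6 [-0.011 -0.003 -0.003] q [ 0.95  0.56 -0.69  1.95  0.49  0.8  -0.84]
45 1008 ((487.02337646484375, -314.8731994628906), 29.871803283691406) [ 458.8 -343.5   45.1] [ 516.6 -285.4   57.1]
6 2810 ((487.0694580078125, -314.70623779296875), 45.41621780395508) [ 441.7 -359.4    6. ] [ 532.2 -269.7   19.8]
meter z 15 1083 [ -3.1 -28.   15. ] [25.8 24.8 23. ]
meter z 57 40 [13.9 -9.9 59.4] [16.6  8.  64.4]
meter z 63 119 [ 10.1 -14.6  63.2] [17.  12.8 70.9]
```

View pics/w4.png

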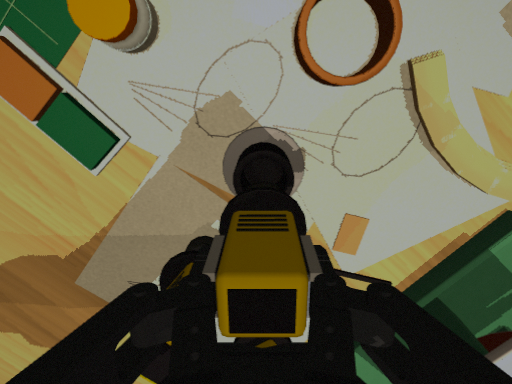

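The picture shows the empty cup at (263,168), in line with the held meter at column 262. The measured cup centre (487.0,−314.9) agrees with the earlier values, so I lower it.

```bash
python3 -m creep '[[[-0.02,0,0.5,0,0,0,-1],[0,0,0.5,0,0,0,-1],[0,0,0.5,0,0,0,-1],[0,0,0.4,0,0,0,-1],[0,0,0.3,0,0,0,-1],[0,0,0.3,0,0,0,-1],[0,0,0.3,0,0,0,-1],[0,0,0.3,0,0,0,-1],[0,0,0.3,0,0,0,-1],[0,0,0.3,0,0,0,-1],[0,0,0.2,0,0,0,-1],[0,0,0,0,0,0,-1],[0,0,0,0,0,0,-1],[0,0,0,0,0,0,-1]]]'
for i in 1 2; do python3 -m creep '[[[0,0,0.06,0,0,0,-1],[0,0,0.04,0,0,0,-1],[0,0,0,0,0,0,-1],[0,0,0,0,0,0,-1],[0,0,0,0,0,0,-1]]]'|sed -n '2p;4p'; done
```

```text
time_s: 23.35
eef_pos: [487.1, -314.9, 89.5]
eef_rot: [-2.921, -1.152, 0.002]
wrist_force: [-0.1, -0.1, -2.5]
finger_gap: 35.2
finger_force: 65.8
eef_pos: [486.9, -315.0, 86.9]
wrist_force: [0.2, -0.4, -2.7]
eef_pos: [486.8, -314.9, 84.2]
wrist_force: [0.6, 0.3, -2.1]
```

```bash
for i in 1 2; do python3 -m creep '[[[0,0,0.03,0,0,0,-1],[0,0,0.02,0,0,0,-1],[0,0,0,0,0,0,-1],[0,0,0,0,0,0,-1],[0,0,0,0,0,0,-1]]]'|sed -n '2p;4p'; done
```

```text
eef_pos: [486.9, -314.9, 83.4]
wrist_force: [-1.6, 0.4, 6.0]
eef_pos: [487.0, -315.0, 83.3]
wrist_force: [-4.6, 2.4, 20.7]
```

Contact came at TCP z 83.4, the same height as at the grasp, so the collar is home. I ease off and release.

```bash
python3 -m creep '[[[0,0,-0.04,0,0,0,-1],[0,0,0,0,0,0,-1],[0,0,0,0,0,0,-0.1],[0,0,0,0,0,0,0.2],[0,0,0,0,0,0,0.5],[0,0,0,0,0,0,1],[0,0,0,0,0,0,1],[0,0,0,0,0,0,1],[0,0,0,0,0,0,1],[0,0,0,0,0,0,1],[0,0,0,0,0,0,1],[0,0,0,0,0,0,1]]]'
python3 -m creep '[[[0,0,-0.2,0,0,0,1],[0,0,-0.4,0,0,0,1],[0,0,-0.6,0,0,0,1],[0,0,-1,0,0,0,1],[0,0,-1,0,0,0,1],[0,0,-1,0,0,0,1],[0,0,-1,0,0,0,1],[0,0,-1,0,0,0,1],[0,0,0,0,0,0,1],[0,0,0,0,0,0,1],[0,0,0,0,0,0,1],[0,0,0,0,0,0,1]]]'
python3 m.py pics/w5.png
python3 - <<'E'
from h import *
a=np.load("top0.npz");c,P=snap("top")
C=np.array([603,205.1,178.4]);n=np.array([-.4925,-.2943,.819])
for Q in (a["P"],P):
    D=(Q-C)@n;r=np.linalg.norm(Q-C-D[...,None]*n,axis=-1);k=Q[(r<50)&(abs(D)<12)];c0=k.mean(0);print(c0.round(1),np.linalg.svd(k-c0,full_matrices=False)[2][2].round(3))
d=np.abs(c["img"].astype(int)-a["img"]).max(-1)>60;ys,xs=np.nonzero(d);print(d.sum(),(np.c_[xs,ys][::max(1,len(xs)//15)]).tolist())
E
```

```text
time_s: 26.02
eef_pos: [486.9, -314.9, 82.8]
eef_rot: [-2.921, -1.152, 0.002]
wrist_force: [-0.6, 0.9, -0.5]
finger_gap: 85.3
finger_force: 0.0
time_s: 27.02
eef_pos: [486.5, -315.0, 237.0]
eef_rot: [-2.92, -1.152, 0.004]
wrist_force: [-0.1, -0.7, -1.0]
finger_gap: 85.4
finger_force: 0.0
tcp [ 486.5 -315.   237. ] R cols [[0.731, 0.683, -0.001], [0.683, -0.731, -0.004], [-0.003, 0.002, -1.0]] q [ 0.98  0.51 -0.73  1.9   0.43  0.9  -0.78]
1380 [ 487.31968438 -313.2134551   130.2030489 ] ((486.1455383300781, -314.322265625), (29.10257911682129, 36.21781539916992), 43.87696075439453)
8 699 [ 497.62083676 -302.061171      8.95791666] ((486.84130859375, -314.9649963378906), 44.82103729248047) [ 442.51228711 -359.64129269    8.00149708] [ 531.47011407 -270.97894951   19.68893657]
48 949 [ 497.83540356 -306.37075914   58.53981568] ((487.4264831542969, -314.8393859863281), 29.77106285095215) [ 460.48264721 -344.01107244   48.04894586] [ 516.57415217 -285.20971388   69.46276013]
[603.9 205.7 178.3] [-0.497 -0.294  0.817]
[603.6 205.8 178.2] [-0.494 -0.297  0.817]
12397 [[410, 178], [448, 195], [350, 207], [354, 216], [448, 224], [470, 234], [465, 245], [343, 257], [357, 279], [410, 290], [414, 300], [355, 308], [454, 314], [450, 328], [465, 358], [327, 383]]
```

View pics/w5.png

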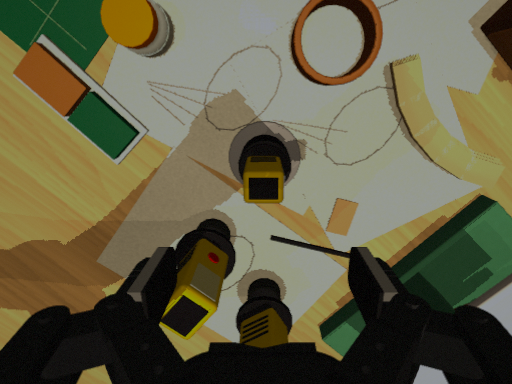

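The picture shows the meter upright in its cup at (263,175), with its top at 130.2 mm as at the start. The lamp's disc has not moved, and the gripper touches nothing. I hand in.

```bash
python3 -c "
from bench import *
print(close_job())"
```

```text
the job is handed in; nothing more can be done
None
```

I measured the lamp with the hood pressed in about 3 mm, within about 2 mm of the disc's middle, and held still for over 4 s. The meter is back upright and fully home in its stand, the lamp's disc measures unmoved, and I handed the job in at about 27 s; no verdict was returned.

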